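Fit the ozone filter cartridge in the scanner's air dock

TASK

Fit the long, thick filter cartridge into the empty bay of the air dock: put one end in under the bridge, push it back against the spring contact, then tip the other end down inside the end wall. Leave the cartridge lying flat on the bay's seats, held there by the spring, and let go of it.

Things in the scene. Friction and masses are not known exactly. Their poses are not given: they have to be found in the camera images.
- cartridge_mid (a point): The cartridge to fit: aluminium tube, 32 mm diameter, with a square grey cap 36 x 36 mm, 16 mm long, at each end; 120 mm long, 0.18 kg, ends alike, lying on its caps. The point is its centre, 18 mm above its underside; y runs along it, z up. Two cartridges beside it do not fit: one as thick but only 74 mm long, one as long but only 22 mm thick.
- bay (a point): Open bay of the air dock, a cradle on a white base plate 43 mm below this point. The point is where the fitted cartridge's centre belongs, 63 mm above the table; y runs along the bay to the spring, z up. The caps rest on two seats 18 mm below the point (y -68 to -32 and 36 to 88 mm) between flared guides 41 mm apart, 24 mm high; between the seats it is open for fingers.
- bridge (a point): Steel bridge near the spring, under which one end must go, tilted: the point is on its underside, 56 mm along +y from the bay's point, 54 mm above the seats; 12 mm long, 5 mm thick, posts 74 mm apart. Behind it, from y 90 mm, the black spring housing, 59 mm above the seats. At the bay's other end a fixed end wall: inner face at y -60 mm, 8 mm thick, 28 mm above the seats.
- plunger (a joint): Travel along +y of the copper spring plunger (30 mm wide, 2 to 34 mm above the seats; face 44 mm along +y from the bay's point when free), in m: 0 free, 0.016 with the cartridge fitted, 0.036 at its stop. It pushes back with 3 N when free, 6 N when fitted, 10 N at the stop, and slides a released cartridge back to the end wall.
There are look-alikes about, which are no part of the job. Leave any blue, green or pink look-alike of the part that bears cartridge_mid alone.

How it is judged:
By the outcome, as a careful person would: the job done as asked, in the order asked, and still so for the second after the job is handed in, with the robot touching nothing.
It also fails if it takes over 42 s, if anything falls off the work surface, if the arm or the gripper's body presses on something with over 40 N, if the wrist force passes 120 N, or if a joint passes its speed limit or range.

ROBOT

A 6-joint arm with a two-finger parallel gripper is mounted at the origin on the work surface. World frame = base frame: x ahead of the robot, y to its left, z up, the work surface at z = 0. Lengths are in mm, angles in rad, forces in N, time in s.
With the tool pointing down it reaches from about 350 to 975 mm from the base axis. Payload 7.1 kg.
Tool frame: the origin (TCP) lies at the very end of the fingers, on their centre line; the grasp point (between the pads) lies 19 mm behind it; y points along the fingers, z is the direction in which the jaws open and shut, and the axes are right-handed (so a half turn about y gives the same grasp; the last joint's range is limited). The gripper opens to 88 mm and grips with 3 to 60 N. Pads are 20 mm wide; open, the fingers measure 115 mm over their backs; the gripper's body (75 mm by 178 mm) begins 61 mm behind the grasp point.
Start: joints at [1.226, 0.423, 1.63, -0, 1.089, -0.019], TCP at [200.01, 592.116, 222.675] pointing down, gripper open.
Joint ranges: [-3, 3], [-0.9, 2.11], [0.09, 2.58], [-1.31, 4.45], [0.11, 2.69], [-2.54, 2.54]. Speed limits (rad/s): [2.39, 2.39, 3.01, 3.14, 3.14, 3.14].

INTERFACE

Orientations are given as a rotation vector (axis times angle).
In Python, from workcell import ctrl gives the robot as it stands.
- The arm moves only by the shell command python3 -m jog 'ROWS'. ROWS is JSON, a list of rows, each a list of 3 entries, a list of its own where there are three numbers: the opening, from 0 (shut) to 1 (fully open), then the shift along the tool's x, y, z in cm, then the turn, a rotation vector about the tool's x, y, z in rad. In form: [[claw, [dx, dy, dz], [wx, wy, wz]], ...]. A call has 1 to 8 rows; each row is the pose to reach, as a shift and turn from the pose commanded when the call began, along the tool's axes at that moment; what a row does not reach only later rows make up. A row lasts 1/10 s, in which the tool goes at most 50 mm and 8.59 degrees, less where a joint would pass 70% of its speed; a pose out of reach is approached as far as the arm can. A call with a gripper value outside its range is refused whole. The fingers move at their own pace and stop on an object; the grip force is fixed at half the most. Time passes only in rows, so rows that repeat a pose let the fingers close. It gives the time, the measured TCP pose, the force and the opening at its end, in the units of the state.
- ctrl.get_obs(): the state, without advancing time (a new reading comes with each control period).
- ctrl.get_image(name): name is "scene" or "top"; returns a dict with "color" (420x560x3 uint8, red, green, blue), "z_map" (420x560 float32, mm along the optical axis (not along the pixel's ray), 0 where there is no reading), "fx", "fy", "cx", "cy" (pixels), "dist_coeffs" ([k1, k2, p1, p2, k3] as OpenCV has them; the pictures are not rectified), "pose" (4x4, takes a point from camera to world coordinates). Camera axes: x right, y down, z forward; pixel columns grow to the right and rows downward; lengths in mm; the calibration is good to about 2 mm. A picture is of the moment at which its call begins.
- ctrl.close_job(): hands the job in, once; it reports no verdict.
The state is a dict: "t": time; "qpos": joint angles; "qvel": joint speeds; "joint_torque": joint torques, N m; "ee_pos": TCP position; "orientation": TCP orientation; "ft_force": force on the tool from outside, world axes, zero at the start; "moment": the same for the moment, N m; "width": finger opening in mm.
Only numpy, scipy, OpenCV 4.12 (cv2) and the standard library are available. Lean on these libraries where they do the work, as an engineer would, in place of code of your own. Each camera call takes 0.05 s, during which the arm holds its last target.

## Working session

There is one attempt and no reset: what is moved stays moved. The work goes in short steps, Python scripts to look and compute and a shell command to move; the robot and the scene stay as the last step left them, time stands still between calls to the robot, and variables do not carry over. Pictures are saved under pics/ and viewed, and the job is handed in when it is done.

```bash
ls; mkdir -p pics
python3 - <<'E'
from workcell import ctrl
import cv2,numpy as np,pickle
print(ctrl.get_obs())
for n in("scene","top"):
    d=ctrl.get_image(n); pickle.dump(d,open(f'/tmp/{n}.pkl','wb'))
    cv2.imwrite(f'pics/{n}0.png',d["color"][:,:,::-1]); print(n,d["fx"],d["fy"],d["cx"],d["cy"],d["dist_coeffs"],d["pose"])
E
```

```text
pics
{'t': 0.0, 'qpos': array([ 1.22599319e+00,  4.23839419e-01,  1.63067222e+00, -1.49645014e-05,
        1.08861895e+00, -1.90046786e-02]), 'qvel': array([ 1.07956681e-03,  7.74403830e-04, -7.55887541e-07,  7.18213658e-04,
       -3.80514688e-04,  5.33851344e-04]), 'joint_torque': array([ 1.83709839e-03, -5.44591033e+01, -2.73692322e+01,  6.45518862e-02,
        2.24776292e-02, -1.39818740e-04]), 'ee_pos': array([199.83560849, 591.60601833, 221.90958062]), 'orientation': array([-1.55715087,  0.25593367, -0.25551552]), 'ft_force': array([-0.38589414,  0.58701731,  0.23352665]), 'moment': array([ 0.04460315,  0.01934421, -0.01425649]), 'width': 87.78696434872778}
scene 468.1964635498693 468.1964635498693 284.57326638666615 196.1758792834341 [-0.03051032  0.          0.          0.          0.        ] [[ 2.91275997e-01  7.11388719e-01 -6.39597048e-01  1.11749427e+03]
 [ 9.56515753e-01 -2.05840147e-01  2.06657803e-01 -3.23904200e+02]
 [ 1.53592792e-02 -6.71979110e-01 -7.40410811e-01  8.48274510e+02]
 [ 0.00000000e+00  0.00000000e+00  0.00000000e+00  1.00000000e+00]]
top 403.02415321707815 403.02415321707815 282.6097814353879 209.10552055676737 [-0.07099367  0.          0.          0.          0.        ] [[-1.37191965e-02 -9.94513901e-01  1.03700936e-01  3.73495059e+02]
 [-9.99851453e-01  1.25623165e-02 -1.18008593e-02 -7.63496965e+01]
 [ 1.04333947e-02 -1.03847430e-01 -9.94538514e-01  9.40469873e+02]
 [ 0.00000000e+00  0.00000000e+00  0.00000000e+00  1.00000000e+00]]
```

View pics/scene0.png

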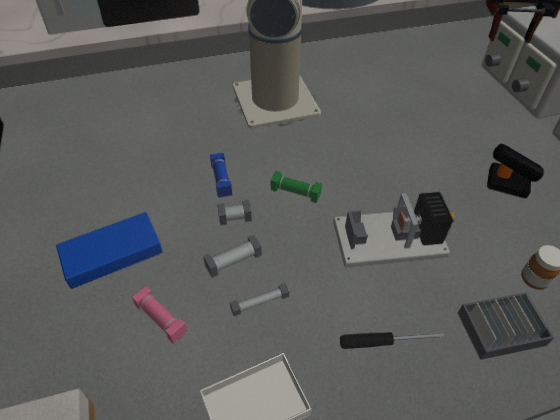

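View pics/top0.png

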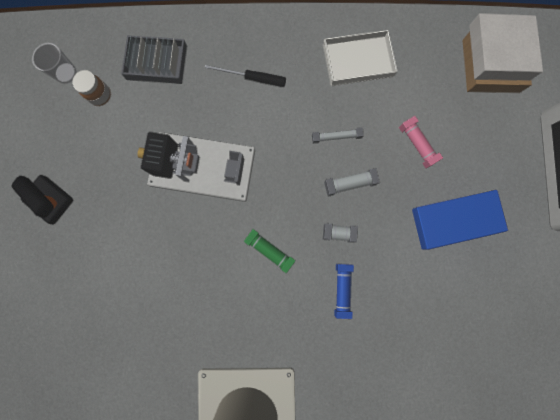

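Candidates, top image: the long thick grey one (352,182), short thick (340,233), long thin (338,135), and look-alikes in blue (344,291), green (270,251) and pink (421,142). I choose (352,182) and will check it in a close crop, along with the dock.

Run:
```python
import cv2,pickle
d=pickle.load(open('/tmp/top.pkl','rb'))["color"][:,:,::-1]
cv2.imwrite('pics/c1.png',cv2.resize(d[120:255,300:400],None,fx=4.4,fy=4.4,interpolation=cv2.INTER_CUBIC))
cv2.imwrite('pics/c2.png',cv2.resize(d[125:205,135:260],None,fx=6.4,fy=6.4,interpolation=cv2.INTER_CUBIC))
d=pickle.load(open('/tmp/scene.pkl','rb'))["color"][:,:,::-1]
cv2.imwrite('pics/c3.png',cv2.resize(d[185:270,325:460],None,fx=5.9,fy=5.9,interpolation=cv2.INTER_CUBIC))
```

```text
(no output)
```

View pics/c1.png

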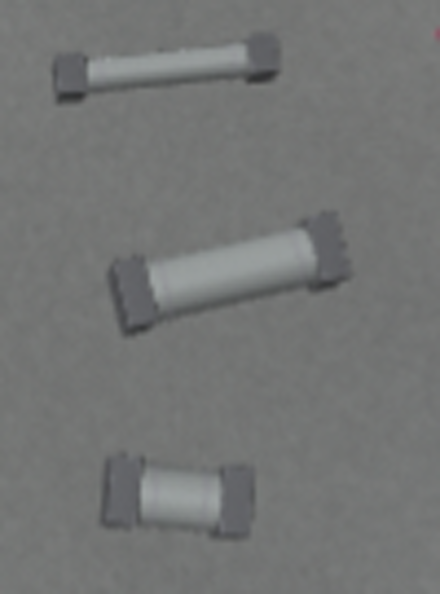

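View pics/c2.png

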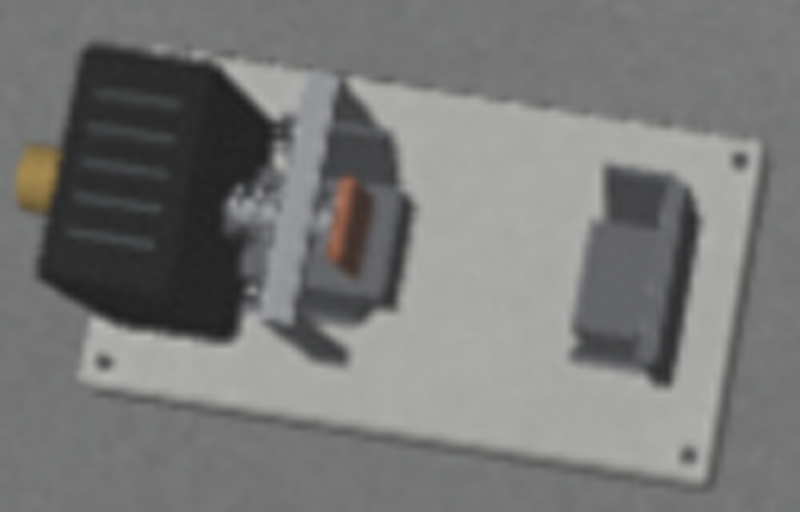

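View pics/c3.png

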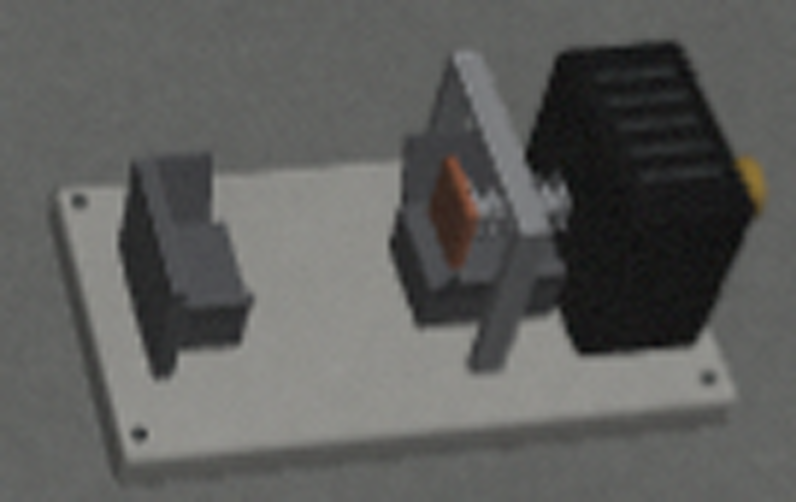

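```bash
cat > h.py <<'E'
import cv2,numpy as np
def cloud(d):
    H,W=d["z_map"].shape
    u,v=np.meshgrid(np.arange(W),np.arange(H))
    K=np.array([[d["fx"],0,d["cx"]],[0,d["fy"],d["cy"]],[0,0,1.]])
    n=cv2.undistortPoints(np.stack([u,v],-1).reshape(-1,1,2).astype(np.float32),K,np.array(d["dist_coeffs"])).reshape(H,W,2)
    z=d["z_map"][...,None]
    P=np.concatenate([n*z,z],-1)@d["pose"][:3,:3].T+d["pose"][:3,3]
    P[d["z_map"]==0]=np.nan
    return P
def ray(d,uv,zw):
    K=np.array([[d["fx"],0,d["cx"]],[0,d["fy"],d["cy"]],[0,0,1.]])
    n=cv2.undistortPoints(np.array(uv,float).reshape(-1,1,2),K,np.array(d["dist_coeffs"])).reshape(-1,2)
    r=np.c_[n,np.ones(len(n))]@d["pose"][:3,:3].T; o=d["pose"][:3,3]
    return o+r*((zw-o[2])/r[:,2])[:,None]
E
python3 - <<'E'
import pickle,numpy as np,cv2
from h import *
np.set_printoptions(precision=1,suppress=True)
boxes={'top':((320,165,385,200),(135,125,260,205)),'scene':((200,230,266,280),(328,185,460,270))}
for n in('top','scene'):
    d=pickle.load(open(f'/tmp/{n}.pkl','rb'));P=cloud(d)
    x0,y0,x1,y1=boxes[n][0]; q=P[y0:y1,x0:x1].reshape(-1,3); q=q[np.isfinite(q[:,0])]
    print(n,'table z',np.median(q[:,2]))
    q=q[(q[:,2]>22)&(q[:,2]<50)]
    print('cart',len(q),np.percentile(q[:,2],95),cv2.minAreaRect(q[:,:2].astype(np.float32)))
    x0,y0,x1,y1=boxes[n][1]; q=P[y0:y1,x0:x1].reshape(-1,3); q=q[np.isfinite(q[:,0])]
    print(np.histogram(q[:,2],bins=np.arange(-5,120,5)))
    b=q[(q[:,2]>14)&(q[:,2]<26)]; print('plate',np.median(b[:,2]),cv2.minAreaRect(b[:,:2].astype(np.float32)))
E
```

```text
top table z -0.2376545798506413
cart 724 36.04334409706321 ((530.8718872070312, -248.197021484375), (36.37062072753906, 121.51591491699219), 12.638701438903809)
(array([3087,  839,   35,   99, 2571,  573,   42,   34,   52,  342,  144,
         98,   93,  130,  212,  200,   73,   47,   38,   47,  117,  953,
         54,    0]), array([ -5,   0,   5,  10,  15,  20,  25,  30,  35,  40,  45,  50,  55,
        60,  65,  70,  75,  80,  85,  90,  95, 100, 105, 110, 115]))
plate 18.42243686276015 ((573.9924926757812, 102.27392578125), (234.75401306152344, 130.9469757080078), 79.93416595458984)
scene table z 0.3634194551969472
cart 777 36.70969638336678 ((535.2954711914062, -249.50570678710938), (37.710296630859375, 120.35198974609375), 13.4818696975708)
(array([2424, 2530,  165,  163, 1617, 1229,  117,  109,   88,  221,  233,
        152,  142,  194,  232,  238,  121,   86,   74,   80,   93,  684,
        173,    0]), array([ -5,   0,   5,  10,  15,  20,  25,  30,  35,  40,  45,  50,  55,
        60,  65,  70,  75,  80,  85,  90,  95, 100, 105, 110, 115]))
plate 19.722271666597123 ((577.210205078125, 99.77685546875), (233.63426208496094, 132.02757263183594), 80.29402923583984)
```

The crop confirms the choice: c1 shows the middle grey one (352,182) to be both long and thick, 36 x 121 x 36 mm by depth. c2 and c3 show the dock, with the end wall on the right, the bridge and plunger on the left, and the housing beyond them. Next I fit the dock's position.

Run:
```python
import pickle,numpy as np,cv2
from h import *
from scipy.spatial.transform import Rotation as R
np.set_printoptions(precision=1,suppress=True,linewidth=150)
boxes={'top':(135,125,260,205),'scene':(328,185,460,270)}
th=np.radians(80.1); ey=np.array([np.cos(th),np.sin(th)]); ex=np.array([ey[1],-ey[0]])
for n in('top','scene'):
    d=pickle.load(open(f'/tmp/{n}.pkl','rb'));P=cloud(d)
    x0,y0,x1,y1=boxes[n]; q=P[y0:y1,x0:x1].reshape(-1,3); q=q[np.isfinite(q[:,0])]
    o=np.array([575,101.])
    c=np.c_[(q[:,:2]-o)@ex,(q[:,:2]-o)@ey,q[:,2]]
    print(n)
    for nm,lo,hi,a,b in(('wall',62,80,-110,-20),('bridge',96,112,10,62),('housing',96,112,62,150),('plate',14,26,-200,200),('lowseat',40,48,-100,20)):
        s=c[(c[:,2]>lo)&(c[:,2]<hi)&(c[:,1]>a)&(c[:,1]<b)]
        print(nm,len(s),'x',np.percentile(s[:,0],[1,10,50,90,99]),'y',np.percentile(s[:,1],[1,10,50,90,99]),'z',np.median(s[:,2]))
    s=c[(c[:,2]>96)]; print(np.histogram(s[:,1],bins=np.arange(0,160,5)))
o=[-1.55715087,0.25593367,-0.25551552]
print(R.from_rotvec(o).as_matrix())
```

```text
top
wall 184 x [-36.5 -33.4  -1.2  30.5  33.9] y [-96.5 -96.1 -90.8 -73.2 -66.4] z 69.50109638195784
bridge 270 x [-43.7 -35.6  -1.5  33.1  41.2] y [20.3 21.1 26.5 32.7 61.9] z 102.35423979437792
housing 849 x [-42.5 -35.1  -1.9  31.8  40.1] y [ 62.2  66.   84.4 103.8 108.7] z 102.6216482578983
plate 3205 x [-65.7 -59.  -18.6  53.5  62.8] y [-114.7 -102.4  -25.8   62.6  111.3] z 18.42243686276015
lowseat 306 x [-24.7 -19.7  -0.2  18.8  22.8] y [-96.4 -82.5 -68.5  13.5  18.8] z 43.73783565567737
(array([  0,   0,   0,   1, 109,  88,  48,   0,   0,   0,   0,   0,  95,  93,  90,  86,  89,  91,  85,  97,  84,  62,   1,   0,   0,   0,   0,   0,
         0,   0,   0]), array([  0,   5,  10,  15,  20,  25,  30,  35,  40,  45,  50,  55,  60,  65,  70,  75,  80,  85,  90,  95, 100, 105, 110, 115, 120, 125, 130, 135,
       140, 145, 150, 155]))
scene
wall 189 x [-32.5 -29.5   3.2  34.3  37.1] y [-98.2 -97.5 -92.7 -73.6 -67.8] z 69.99933298658004
bridge 246 x [-39.3 -32.6   4.4  41.1  45.4] y [19.9 21.  26.7 60.6 61.8] z 103.25266691178393
housing 689 x [-37.9 -28.6   7.3  39.7  43.6] y [ 62.3  65.   83.7 103.2 108.8] z 103.70086047858467
plate 2918 x [-59.5 -42.2  31.5  62.6  67.3] y [-116.3 -104.4  -25.6   60.8  109.9] z 19.722271666597123
lowseat 247 x [-23.1 -17.7   1.4  24.7  34.8] y [-98.1 -96.9 -67.2  14.2  19. ] z 44.66870879392093
(array([  0,   0,   0,   4,  94,  77,  37,   0,   0,   0,   0,   2, 100,  79,  72,  71,  71,  73,  75,  66,  75,  38,   1,   0,   0,   0,   0,   0,
         0,   0,   0]), array([  0,   5,  10,  15,  20,  25,  30,  35,  40,  45,  50,  55,  60,  65,  70,  75,  80,  85,  90,  95, 100, 105, 110, 115, 120, 125, 130, 135,
       140, 145, 150, 155]))
[[ 0.9 -0.   0.3]
 [-0.3 -0.   0.9]
 [-0.  -1.  -0. ]]
```

```bash
cat > plan.py <<'E'
import numpy as np
from workcell import ctrl
from scipy.spatial.transform import Rotation as R
np.set_printoptions(precision=3,suppress=True,linewidth=150)
def Rt(yaw,tilt=0):
    # jaw axis z at yaw; y down; x = -(part y). tilt>0: +y end of part goes down
    c,s=np.cos(np.radians(yaw)),np.sin(np.radians(yaw))
    z=np.array([c,s,0]);y=np.array([0,0,-1.]);x=np.cross(y,z)
    M=np.stack([x,y,z],1)
    return R.from_rotvec(-np.radians(tilt)*z).as_matrix()@M
def go(pos,yaw,tilt=0,cur=None):
    s=ctrl.get_obs()
    p,Rc=(s["ee_pos"],R.from_rotvec(s["orientation"]).as_matrix()) if cur is None else cur
    d=Rc.T@(np.array(pos)-p)/10; w=R.from_matrix(Rc.T@Rt(yaw,tilt)).as_rotvec()
    print('t',s["t"],'p',s["ee_pos"],'F',s["ft_force"],'w',s["width"]); print('shift cm',d,'turn',w,np.degrees(np.linalg.norm(w)))
E
python3 - <<'E'
from plan import *
s=ctrl.get_obs()
go([533,-249,200],13)
print(Rt(0,20))
E
```

```text
t 0.1 p [199.837 591.659 221.984] F [-0.012  0.654 -0.236] w 88.16445257579329
shift cm [ 58.465   2.293 -68.981] turn [0.001 1.018 0.001] 58.33740543828439
[[ 0.     0.     1.   ]
 [-0.94  -0.342  0.   ]
 [ 0.342 -0.94   0.   ]]
```

```bash
python3 -m jog '[[1,[25,1,-29.5],[0,0.45,0]],[1,[25,1,-29.5],[0,0.45,0]],[1,[25,1,-29.5],[0,0.45,0]],[1,[25,1,-29.5],[0,0.45,0]],[1,[25,1,-29.5],[0,0.45,0]],[1,[25,1,-29.5],[0,0.45,0]],[1,[25,1,-29.5],[0,0.45,0]],[1,[25,1,-29.5],[0,0.45,0]]]'; python3 -c "
from plan import *
go([533,-249,150],13)"
```

```text
t: 0.9
ee_pos: [342.5, 230.1, 212.5]
orientation: [-1.485, 0.607, -0.607]
ft_force: [0.8, 1.1, 0.6]
width: 87.6
t 0.9 p [342.488 230.078 212.478] F [0.84  1.055 0.563] w 87.57633594417416
shift cm [ 47.161   6.268 -20.826] turn [0.001 0.568 0.   ] 32.51575830165081
```

```bash
python3 -m jog '[[1,[35,4,-15.5],[0,0.5,0]],[1,[35,4,-15.5],[0,0.5,0]],[1,[35,4,-15.5],[0,0.5,0]],[1,[35,4,-15.5],[0,0.5,0]],[1,[35,4,-15.5],[0,0.5,0]],[1,[35,4,-15.5],[0,0.5,0]],[1,[35,4,-15.5],[0,0.5,0]],[1,[35,4,-15.5],[0,0.5,0]]]'; python3 -m jog '[[1,[0,0,0],[0,0,0]]]'; python3 -c "
from plan import *
go([533,-249,140],13)"
```

```text
t: 1.7
ee_pos: [484.4, -126.1, 172.3]
orientation: [-1.334, 0.99, -0.991]
ft_force: [0.4, 0.7, 0.1]
width: 87.4
t: 1.8
ee_pos: [485.0, -126.6, 172.2]
orientation: [-1.333, 0.991, -0.993]
ft_force: [-0.1, 0.4, -0.5]
width: 87.8
t 1.8 p [ 485.049 -126.602  172.171] F [-0.078  0.384 -0.459] w 87.81728863130857
shift cm [13.098  3.229  1.081] turn [-0.     0.064  0.001] 3.6712657876256456
```

```bash
python3 -m jog '[[1,[13.1,5.2,1.1],[0,0.064,0]],[1,[13.1,5.2,1.1],[0,0.064,0]],[1,[13.1,5.2,1.1],[0,0.064,0]],[1,[13.1,5.2,1.1],[0,0.064,0]],[1,[13.1,5.2,1.1],[0,0.064,0]],[1,[13.1,5.2,1.1],[0,0.064,0]]]'
python3 - <<'E'
from plan import *
import cv2,pickle
go([533,-249,60],13)
for n,(x0,y0,x1,y1) in {'top':(280,100,430,230),'scene':(150,140,320,300)}.items():
    d=ctrl.get_image(n); pickle.dump(d,open(f'/tmp/{n}1.pkl','wb'))
    cv2.imwrite(f'pics/{n}1.png',cv2.resize(d["color"][y0:y1,x0:x1,::-1],None,fx=3.6,fy=3.6,interpolation=cv2.INTER_CUBIC))
E
```

```text
t: 2.4
ee_pos: [531.7, -243.8, 120.8]
orientation: [-1.31, 1.038, -1.036]
ft_force: [-0.1, -0.6, 0.2]
width: 87.7
t 2.4 p [ 531.736 -243.75   120.837] F [-0.069 -0.61   0.209] w 87.69425951946202
shift cm [0.545 6.083 0.006] turn [ 0.001  0.005 -0.001] 0.28812701462149565
```

View pics/scene1.png

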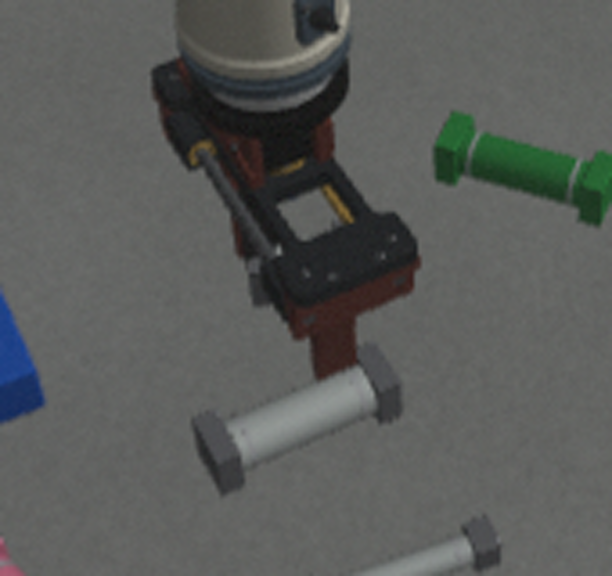

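View pics/top1.png

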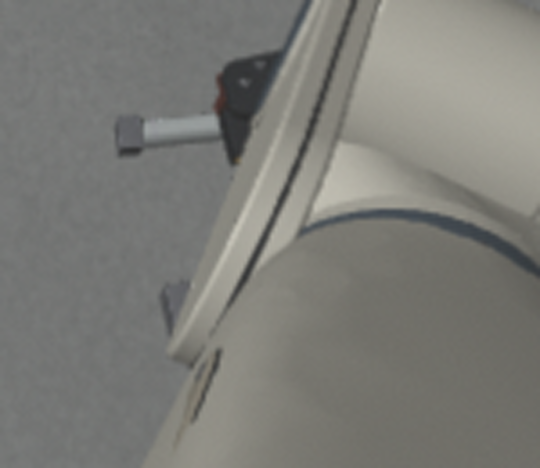

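Run:
```python
import pickle
from h import *
from plan import *
s=ctrl.get_obs();p=s["ee_pos"];Rc=R.from_rotvec(s["orientation"]).as_matrix();print(p)
d=pickle.load(open('/tmp/scene1.pkl','rb'));P=cloud(d)
q=P[215:250,225:265].reshape(-1,3);q=q[np.isfinite(q[:,0])&(q[:,2]>100)]
t=(q-p)@Rc
for y in range(-60,8,6):
    m=t[(t[:,1]>=y)&(t[:,1]<y+6)]
    if len(m): print(y,len(m),'x',np.percentile(m[:,0],[0,5,50,95,100]),'z',np.percentile(m[:,2],[0,5,25,50,75,95,100]))
```

```text
[ 532.154 -243.833  121.306]
-48 15 x [-8.868 -8.815 -0.129  9.982 11.685] z [56.513 56.662 57.416 57.837 58.074 58.52  58.789]
-42 21 x [-9.302 -7.349  5.131 12.283 12.66 ] z [54.024 54.478 56.205 56.821 57.273 58.004 58.219]
-36 23 x [-9.524 -8.981  3.318 12.872 13.223] z [48.469 50.819 55.604 55.994 56.321 56.853 57.269]
-30 15 x [-8.996 -7.455  5.299 13.064 13.26 ] z [52.343 53.027 54.567 55.66  56.22  56.748 56.819]
-24 26 x [-9.687 -8.848  2.527 12.847 13.152] z [47.546 48.477 53.745 54.349 55.287 56.033 56.271]
-18 24 x [-9.489 -8.445  3.283 12.716 13.097] z [48.079 51.36  53.858 54.483 55.255 55.97  56.49 ]
-12 26 x [-9.177 -8.605  4.534 12.934 13.384] z [49.407 50.694 53.719 54.32  55.24  56.278 56.375]
-6 16 x [-8.896 -8.762  0.369 12.562 12.677] z [49.138 52.14  53.745 54.022 54.72  55.162 55.178]
```

The scene picture shows the open fingers straddling the cartridge (scene px ~(243,238)), lined up with it. The scene camera is biased by about 2 mm along y. I descend now and watch the force.

```bash
python3 -c "
from plan import *
go([533,-248,4],13)"
```

```text
t 2.5 p [ 532.154 -243.833  121.306] F [-0.328  0.842  0.217] w 88.17246247803983
shift cm [ 0.425 11.731 -0.016] turn [-0.     0.006 -0.   ] 0.3167123305567115
```

```bash
python3 -m jog '[[1,[0.4,5,0],[0,0,0]],[1,[0.4,9,0],[0,0,0]],[1,[0.4,11,0],[0,0,0]],[1,[0.4,11.7,0],[0,0,0]],[1,[0.4,11.7,0],[0,0,0]],[1,[0.4,11.7,0],[0,0,0]]]'; python3 -c "
from plan import *
go([533,-248,4],13)"
```

```text
t: 3.1
ee_pos: [534.2, -249.2, 5.1]
orientation: [-1.309, 1.035, -1.038]
ft_force: [-0.5, -0.1, -0.4]
width: 87.8
t 3.1 p [ 534.193 -249.164    5.074] F [-0.549 -0.105 -0.352] w 87.81290886073408
shift cm [-0.141  0.107 -0.09 ] turn [-0.002  0.005  0.001] 0.2910040465878231
```

Gripper is around the cartridge with no contact. Close.

```bash
python3 -m jog '[[0.3,[0,0.1,0],[0,0,0]],[0.3,[0,0.1,0],[0,0,0]],[0.3,[0,0.1,0],[0,0,0]],[0.3,[0,0.1,0],[0,0,0]],[0.3,[0,0.1,0],[0,0,0]],[0.3,[0,0.1,0],[0,0,0]]]'; python3 -m jog '[[0.1,[0,0,0],[0,0,0]],[0.1,[0,0,0],[0,0,0]],[0.1,[0,0,0],[0,0,0]],[0.1,[0,0,0],[0,0,0]],[0.1,[0,0,0],[0,0,0]]]'
```

```text
t: 3.7
ee_pos: [533.3, -249.2, 2.7]
orientation: [-1.31, 1.037, -1.037]
ft_force: [-1.1, -0.9, 0.1]
width: 43.1
t: 4.2
ee_pos: [533.1, -249.2, 2.6]
orientation: [-1.31, 1.038, -1.037]
ft_force: [-1.3, 0.1, 1.3]
width: 31.2
```

```bash
python3 -m jog '[[0,[0,-0.5,0],[0,0,0]],[0,[0,-3,0],[0,0,0]],[0,[0,-7,0],[0,0,0]],[0,[0,-12,0],[0,0,0]],[0,[0,-16,0],[0,0,0]],[0,[0,-18,0],[0,0,0]],[0,[0,-18,0],[0,0,0]]]'
python3 - <<'E'
from plan import *
import cv2,pickle
b=np.array([570.8,71.7]);ey=np.array([.172,.985])
# approach: centre 60 mm before the bay along -y, high
go([*(b-60*ey),185],-9.9,0)
d=ctrl.get_image('scene'); pickle.dump(d,open('/tmp/s2.pkl','wb'))
cv2.imwrite('pics/s2.png',d["color"][:,:,::-1])
E
```

```text
t: 4.9
ee_pos: [535.3, -250.1, 186.4]
orientation: [-1.308, 1.031, -1.043]
ft_force: [0.4, 0.4, -1.6]
width: 31.2
t 4.9 p [ 535.268 -250.052  186.398] F [ 0.409  0.357 -1.61 ] w 31.244338130253166
shift cm [-24.99    0.077   8.469] turn [-0.006  0.404  0.003] 23.142624273081875
```

View pics/s2.png

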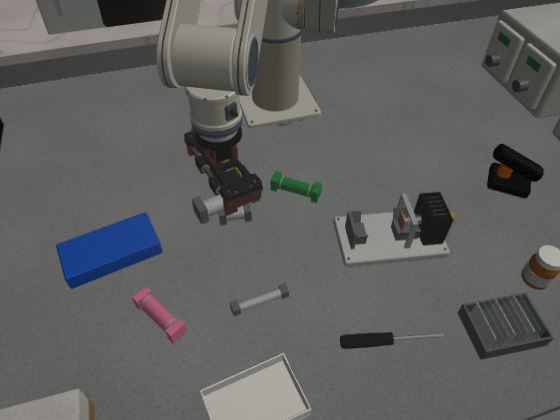

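The picture shows the cartridge held in the gripper at scene px (225,205), its old place empty. Now to the dock.

```bash
python3 -m jog '[[0,[-5,0,1.7],[0,0.1,0]],[0,[-10,0,3.4],[0,0.2,0]],[0,[-15,0,5.1],[0,0.3,0]],[0,[-20,0,6.8],[0,0.4,0]],[0,[-23.5,0,8],[0,0.404,0]],[0,[-25,0,8.5],[0,0.404,0]],[0,[-25,0,8.5],[0,0.404,0]]]'
python3 - <<'E'
from plan import *
b=np.array([570.8,71.7]);ey=np.array([.172,.985])
go([*(b-60*ey),160],-9.9,18)
E
```

```text
t: 5.65
ee_pos: [557.7, 15.7, 180.8]
orientation: [-1.127, 1.335, -1.331]
ft_force: [0.5, 0.7, -2.2]
width: 31.5
t 5.65 p [557.749  15.657 180.763] F [ 0.48   0.692 -2.243] w 31.541482731220075
shift cm [0.254 2.075 0.327] turn [ 0.003  0.004 -0.314] 17.973232645242383
```

```bash
python3 -m jog '[[0,[0.3,1,0.3],[0,0,-0.12]],[0,[0.3,2,0.3],[0,0,-0.25]],[0,[0.3,2,0.3],[0,0,-0.314]],[0,[0.3,2,0.3],[0,0,-0.314]],[0,[0.3,2,0.3],[0,0,-0.314]]]'
python3 - <<'E'
from plan import *
import cv2,pickle
b=np.array([570.8,71.7]);ey=np.array([.172,.985])
go([*(b-60*ey),160],-9.9,18)
for n in('scene','top'):
    d=ctrl.get_image(n); pickle.dump(d,open(f'/tmp/{n}3.pkl','wb'))
    cv2.imwrite(f'pics/{n}3.png',d["color"][:,:,::-1])
d=pickle.load(open('/tmp/scene3.pkl','rb'))["color"][130:280,260:460,::-1]
cv2.imwrite('pics/s3c.png',cv2.resize(d,None,fx=4,fy=4,interpolation=cv2.INTER_CUBIC))
E
```

```text
t: 6.15
ee_pos: [560.8, 9.4, 161.8]
orientation: [-1.374, 1.194, -1.556]
ft_force: [0.3, -0.1, -1.4]
width: 31.4
t 6.15 p [560.762   9.372 161.752] F [ 0.292 -0.099 -1.438] w 31.416777965090418
shift cm [-0.352  0.07  -0.083] turn [ 0.002  0.    -0.001] 0.1350880434890138
```

View pics/s3c.png

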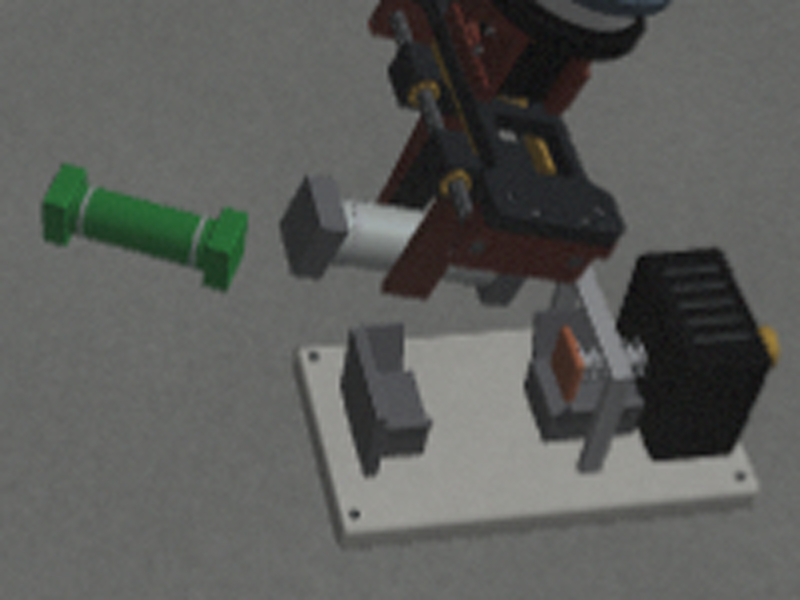

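View pics/top3.png

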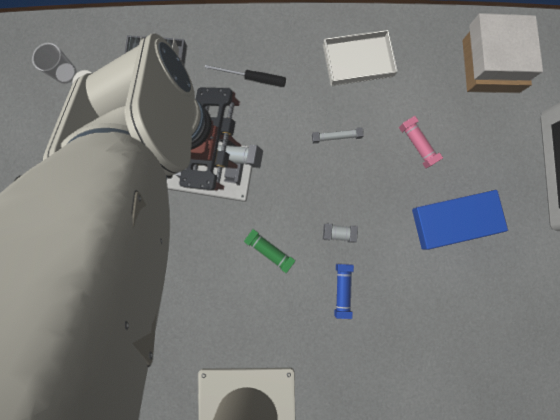

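Run:
```python
import pickle
from h import *
from plan import *
s=ctrl.get_obs();p=s["ee_pos"];Rc=R.from_rotvec(s["orientation"]).as_matrix();print(p,s["t"])
for n in('scene','top'):
    d=pickle.load(open(f'/tmp/{n}3.pkl','rb'));P=cloud(d)
    q=P.reshape(-1,3);q=q[np.isfinite(q[:,0])&(q[:,2]>100)]
    t=(q-p)@Rc
    m=t[(abs(t[:,0])<90)&(t[:,0]>25)&(abs(t[:,2])<30)&(t[:,1]>-45)&(t[:,1]<15)]
    print(n,len(m))
    for a,b in((25,44),(46,56),(56,75)):
        k=m[(m[:,0]>a)&(m[:,0]<b)]
        if len(k)>5: print(a,b,len(k),'x',np.percentile(k[:,0],[2,50,90,98]),'y',np.percentile(k[:,1],[2,50,98]),'z',np.percentile(k[:,2],[2,10,50,90,98]))
```

```text
[561.027   8.993 162.572] 6.25
scene 444
25 44 130 x [25.727 34.031 40.419 43.274] y [-31.863 -25.204  -5.17 ] z [-4.519  0.736 13.913 17.888 19.317]
46 56 124 x [46.611 51.098 55.208 55.848] y [-33.715 -30.707   1.924] z [-14.884  -8.502  18.111  20.998  21.765]
56 75 164 x [56.625 58.529 59.381 59.729] y [-32.538 -17.432   1.586] z [-14.158 -10.858   4.564  18.724  20.552]
top 422
25 44 141 x [25.44  33.863 42.369 43.443] y [-32.515 -28.563 -14.263] z [-17.343 -15.423  -3.478  10.416  14.45 ]
46 56 115 x [46.12  50.963 54.891 55.846] y [-33.664 -31.515  -4.089] z [-18.938 -18.553  -3.091  12.471  16.183]
56 75 147 x [56.18  57.403 58.037 58.53 ] y [-32.578 -16.436   1.742] z [-18.213 -15.629  -1.709  13.231  16.577]
```

```bash
cat >> plan.py <<'E'
B=np.array([569.7,72.0,45.0]); YAW=-9.9
th=np.radians(90+YAW); EY=np.array([np.cos(th),np.sin(th),0]); EX=np.array([EY[1],-EY[0],0]); EZ=np.array([0,0,1.])
OFF=[1.5,15.5]
def tcp(yl,zl,tilt):
    t=np.radians(tilt); dp=EY*np.cos(t)-EZ*np.sin(t); n=EY*np.sin(t)+EZ*np.cos(t)
    return B+EY*yl+EZ*zl-60*dp+18*n-OFF[1]*n-OFF[0]*dp
def now():
    s=ctrl.get_obs();p=s["ee_pos"];Rc=R.from_rotvec(s["orientation"]).as_matrix()
    dp=-Rc[:,0];n=-Rc[:,1]
    L=p+60*dp-18*n+OFF[1]*n+OFF[0]*dp-B
    print('now: lat %.1f yl %.1f zl %.1f tilt %.1f yaw %.1f'%(L@EX,L@EY,L@EZ,np.degrees(np.arcsin(-dp[2])),np.degrees(np.arctan2(Rc[1,2],Rc[0,2]))))
def cart(yl,zl,tilt): now(); go(tcp(yl,zl,tilt),YAW,tilt)
E
python3 -c "
from plan import *
cart(25,40,18)"
```

```text
now: lat 2.4 yl -5.8 zl 96.3 tilt 17.9 yaw -10.0
t 6.25 p [561.027   8.993 162.572] F [-0.145  0.058 -1.69 ] w 31.571904289697862
shift cm [-4.663  4.398 -0.232] turn [ 0.001 -0.002 -0.001] 0.13309557418585147
```

```bash
python3 -m jog '[[0,[-2,1.5,-0.2],[0,0,0]],[0,[-4,3.5,-0.2],[0,0,0]],[0,[-4.7,4.4,-0.2],[0,0,0]],[0,[-4.7,4.4,-0.2],[0,0,0]],[0,[-4.7,4.4,-0.2],[0,0,0]]]'; python3 -c "
from plan import *
cart(25,8,18)"
```

```text
t: 6.75
ee_pos: [564.8, 40.5, 106.9]
orientation: [-1.373, 1.193, -1.559]
ft_force: [-0.8, -0.5, -1.3]
width: 31.6
now: lat 0.7 yl 25.8 zl 40.5 tilt 18.0 yaw -9.9
t 6.75 p [564.849  40.462 106.894] F [-0.819 -0.528 -1.308] w 31.58249347294497
shift cm [-0.926  3.117 -0.065] turn [-0.    -0.001 -0.   ] 0.04659061779753587
```

```bash
python3 -m jog '[[0,[-0.4,1.3,0],[0,0,0]],[0,[-0.9,2.8,-0.05],[0,0,0]],[0,[-0.9,3.1,-0.05],[0,0,0]],[0,[-0.9,3.1,-0.05],[0,0,0]]]'
python3 - <<'E'
from plan import *
import cv2,pickle
cart(40,8,18)
for n in('scene',):
    d=ctrl.get_image(n); pickle.dump(d,open(f'/tmp/{n}4.pkl','wb'))
    cv2.imwrite('pics/s4.png',cv2.resize(d["color"][130:280,260:460,::-1],None,fx=4,fy=4,interpolation=cv2.INTER_CUBIC))
now()
E
```

```text
t: 7.15
ee_pos: [563.1, 39.9, 73.0]
orientation: [-1.376, 1.193, -1.558]
ft_force: [-0.9, -0.7, -0.8]
width: 31.3
now: lat -1.0 yl 24.9 zl 6.6 tilt 18.0 yaw -9.9
t 7.15 p [563.1    39.884  72.992] F [-0.865 -0.683 -0.754] w 31.333768576699345
shift cm [-1.388 -0.599  0.097] turn [0.002 0.    0.001] 0.1252717167063968
now: lat -0.5 yl 25.2 zl 7.1 tilt 18.0 yaw -9.9
```

View pics/s4.png

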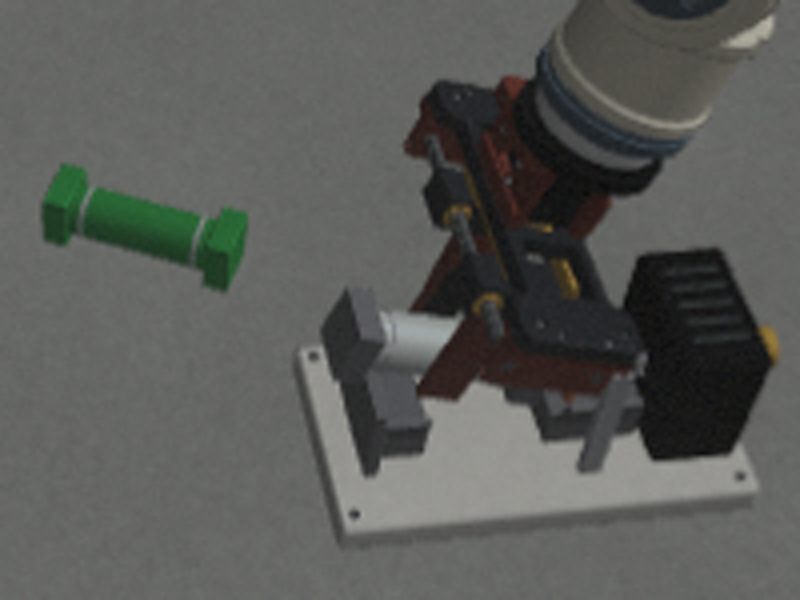

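The cartridge hangs tilted over the end wall (cap at crop (355,335)) with its lower end in front of the bridge. I check the lateral alignment within this same image.

Run:
```python
import pickle
from h import *
from plan import *
d=pickle.load(open('/tmp/scene4.pkl','rb'));P=cloud(d)
q=P[180:270,325:400].reshape(-1,3);q=q[np.isfinite(q[:,0])]
c=(q-B)@np.stack([EX,EY,EZ],1)
m=c[(c[:,1]<-55)&(c[:,1]>-100)&(c[:,2]>45)]
print('cap',len(m),np.percentile(m[:,0],[1,5,50,95,99]),'y',np.percentile(m[:,1],[1,99]),'z',np.percentile(m[:,2],[1,99]))
m=c[(c[:,1]<-25)&(c[:,1]>-80)&(c[:,2]>-5)&(c[:,2]<24)]
print('wall',len(m),np.percentile(m[:,0],[1,5,50,95,99]),'y',np.percentile(m[:,1],[1,99]))
s=pickle.load(open('/tmp/scene.pkl','rb'));P=cloud(s)
q=P[180:270,325:400].reshape(-1,3);q=q[np.isfinite(q[:,0])];c=(q-B)@np.stack([EX,EY,EZ],1)
m=c[(c[:,1]<-25)&(c[:,1]>-80)&(c[:,2]>5)&(c[:,2]<30)]
print('wall0',len(m),np.percentile(m[:,0],[1,5,50,95,99]),'y',np.percentile(m[:,1],[1,99]))
now()
```

```text
cap 346 [-15.781 -12.843   9.602  19.894  21.086] y [-89.249 -55.55 ] z [45.513 78.68 ]
wall 232 [-17.938 -13.453  11.871  35.045  37.153] y [-68.586 -32.835]
wall0 294 [-32.135 -29.474  -1.26   35.272  37.107] y [-68.767 -38.077]
now: lat -0.5 yl 25.2 zl 7.1 tilt 18.0 yaw -9.9
```

Aligned: cap centre 2.6 mm and wall centre 2.5 mm in the same camera. Insert.

```bash
python3 -m jog '[[0,[-0.5,-0.2,0],[0,0,0]],[0,[-1,-0.35,0.05],[0,0,0]],[0,[-1.4,-0.5,0.05],[0,0,0]],[0,[-1.4,-0.5,0.05],[0,0,0]],[0,[-1.4,-0.5,0.05],[0,0,0]]]'
python3 - <<'E'
from plan import *
cart(50,7,18)
E
```

```text
t: 7.7
ee_pos: [567.2, 54.7, 74.7]
orientation: [-1.374, 1.191, -1.558]
ft_force: [0.1, -3.0, -1.9]
width: 31.2
now: lat 0.5 yl 40.2 zl 8.3 tilt 18.0 yaw -9.9
t 7.7 p [567.173  54.708  74.691] F [ 0.112 -3.049 -1.873] w 31.15237001724363
shift cm [-0.968 -0.177 -0.048] turn [-0.  0.  0.] 0.03117689795017673
```

```bash
python3 -m jog '[[0,[-0.3,-0.05,0],[0,0,0]],[0,[-0.7,-0.15,0],[0,0,0]],[0,[-1,-0.2,0],[0,0,0]],[0,[-1,-0.2,0],[0,0,0]]]'
python3 - <<'E'
from plan import *
cart(60,6,18)
E
```

```text
t: 8.1
ee_pos: [568.9, 64.8, 73.6]
orientation: [-1.374, 1.192, -1.559]
ft_force: [-0.4, -5.7, 2.1]
width: 31.3
now: lat 0.5 yl 50.5 zl 7.1 tilt 18.0 yaw -9.9
t 8.1 p [568.945  64.848  73.553] F [-0.416 -5.711  2.143] w 31.257995855732386
shift cm [-0.936 -0.181 -0.049] turn [-0. -0.  0.] 0.025750945742611747
```

```bash
python3 -m jog '[[0,[-0.3,-0.05,0],[0,0,0]],[0,[-0.7,-0.15,-0.04],[0,0,0]],[0,[-1,-0.2,-0.04],[0,0,0]],[0,[-1,-0.2,-0.04],[0,0,0]]]'
python3 - <<'E'
from plan import *
import cv2,pickle
d=ctrl.get_image('scene'); pickle.dump(d,open('/tmp/scene5.pkl','wb'))
cv2.imwrite('pics/s5.png',cv2.resize(d["color"][130:280,260:460,::-1],None,fx=4,fy=4,interpolation=cv2.INTER_CUBIC))
cart(66,5,12)
P=cloud(d) if 0 else None
E
```

```text
t: 8.5
ee_pos: [570.6, 74.5, 72.7]
orientation: [-1.374, 1.191, -1.559]
ft_force: [1.8, -8.1, 3.8]
width: 31.3
now: lat 0.4 yl 60.2 zl 6.3 tilt 18.0 yaw -9.9
t 8.55 p [570.555  74.403  72.697] F [ 0.561 -7.527  2.878] w 31.48475559522297
shift cm [-0.597  0.59  -0.043] turn [-0.001 -0.     0.106] 6.049110547021301
```

View pics/s5.png

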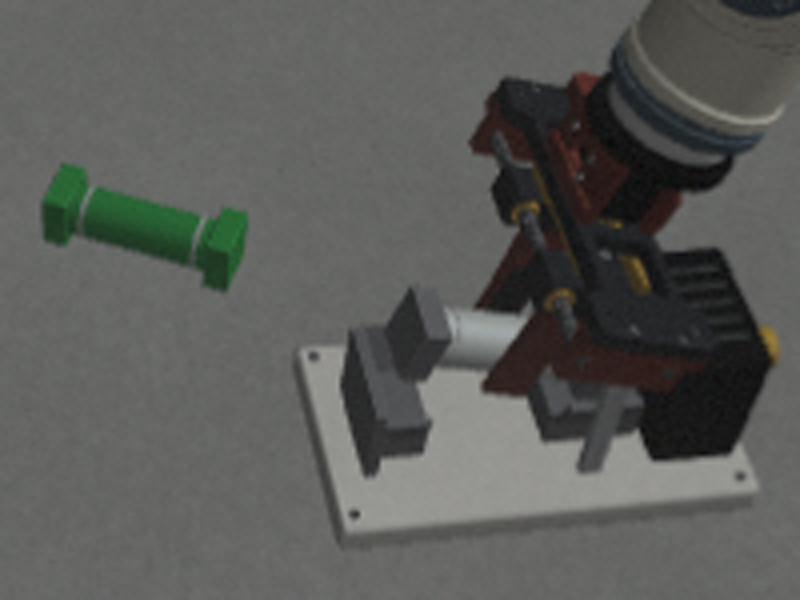

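The near cap (crop (418,335)) is now inside the end wall. I check for slip in the hand and for height.

Run:
```python
import pickle
from h import *
from plan import *
s=ctrl.get_obs();p=s["ee_pos"];Rc=R.from_rotvec(s["orientation"]).as_matrix()
d=pickle.load(open('/tmp/scene5.pkl','rb'));P=cloud(d)
q=P[195:230,350:378].reshape(-1,3);q=q[np.isfinite(q[:,0])]
c=(q-B)@np.stack([EX,EY,EZ],1)
t=(q-p)@Rc
k=(abs(t[:,2])<25)&(t[:,0]>44)&(c[:,2]>36)
print('tool x',np.percentile(t[k,0],[2,50,90,98]),'tool y',np.percentile(t[k,1],[2,50,98]),'z',np.percentile(t[k,2],[2,98]))
print('bay y',np.percentile(c[k,1],[1,99]),'z',np.percentile(c[k,2],[1,99]))
```

```text
tool x [44.752 57.595 59.768 60.439] tool y [-32.988 -21.22    2.38 ] z [-14.364  21.732]
bay y [-54.295 -30.669] z [41.017 76.848]
```

```bash
python3 -m jog '[[0,[-0.15,0.15,-0.04],[0,0,0.03]],[0,[-0.3,0.3,-0.04],[0,0,0.06]],[0,[-0.45,0.45,-0.04],[0,0,0.09]],[0,[-0.5,0.59,-0.04],[0,0,0.106]],[0,[-0.5,0.59,-0.04],[0,0,0.106]]]'
python3 - <<'E'
from plan import *
cart(65,3,6)
E
```

```text
t: 9.05
ee_pos: [570.8, 76.8, 65.5]
orientation: [-1.288, 1.244, -1.485]
ft_force: [1.1, -7.9, 3.2]
width: 31.2
now: lat 0.4 yl 64.6 zl 5.3 tilt 11.9 yaw -9.9
t 9.05 p [570.821  76.783  65.47 ] F [ 1.117 -7.936  3.206] w 31.17350857862337
shift cm [-0.098  0.854 -0.029] turn [-0.001 -0.001  0.103] 5.929269938913477
```

```bash
python3 -m jog '[[0,[0,0.25,-0.03],[0,0,0.03]],[0,[-0.05,0.5,-0.03],[0,0,0.06]],[0,[-0.1,0.75,-0.03],[0,0,0.09]],[0,[-0.1,0.85,-0.03],[0,0,0.103]],[0,[-0.1,0.85,-0.03],[0,0,0.103]]]'
python3 - <<'E'
from plan import *
cart(65,1,0)
E
```

```text
t: 9.55
ee_pos: [569.8, 76.1, 56.6]
orientation: [-1.207, 1.292, -1.412]
ft_force: [0.3, -7.6, 2.4]
width: 31.6
now: lat -0.6 yl 65.0 zl 2.6 tilt 6.0 yaw -10.0
t 9.55 p [569.765  76.127  56.551] F [ 0.254 -7.641  2.358] w 31.56754349365244
shift cm [-0.027  0.807  0.065] turn [ 0.    -0.001  0.105] 6.03651834286393
```

```bash
python3 -m jog '[[0,[0,0.25,0],[0,0,0.03]],[0,[0,0.5,0.03],[0,0,0.06]],[0,[-0.03,0.7,0.03],[0,0,0.09]],[0,[-0.03,0.8,0.03],[0,0,0.105]],[0,[-0.03,0.8,0.03],[0,0,0.105]],[0,[-0.03,0.8,0.03],[0,0,0.105]]]'
python3 - <<'E'
from plan import *
import cv2,pickle
cart(65,0,0)
d=ctrl.get_image('scene'); pickle.dump(d,open('/tmp/scene6.pkl','wb'))
cv2.imwrite('pics/s6.png',cv2.resize(d["color"][130:280,260:460,::-1],None,fx=4,fy=4,interpolation=cv2.INTER_CUBIC))
E
```

```text
t: 10.15
ee_pos: [569.9, 75.9, 48.7]
orientation: [-1.123, 1.335, -1.336]
ft_force: [-1.2, -7.7, 3.1]
width: 31.2
now: lat -0.5 yl 65.4 zl 1.1 tilt 0.0 yaw -9.9
t 10.15 p [569.901  75.89   48.652] F [-1.224 -7.673  3.07 ] w 31.21563589986372
shift cm [0.037 0.115 0.047] turn [ 0.    -0.     0.001] 0.041279352480454425
```

View pics/s6.png

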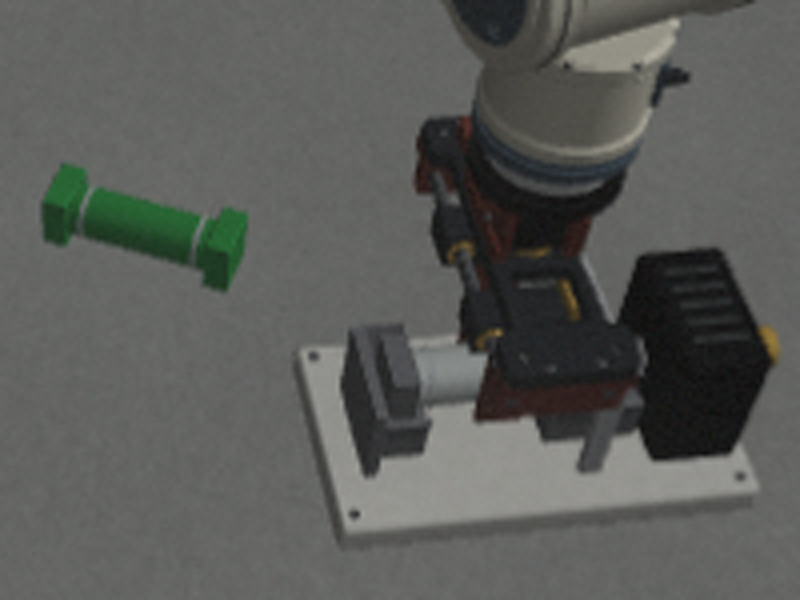

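The cartridge is flat inside the end wall (cap at crop (400,370)), with a gap of a few mm to the wall. I lower it the last mm, ease back toward the wall and release.

```bash
python3 -m jog '[[0,[0,0.08,0.03],[0,0,0]],[0,[0.15,0.1,0.03],[0,0,0]],[0,[0.35,0.1,0.03],[0,0,0]],[0,[0.35,0.1,0.03],[0,0,0]]]'; python3 -m jog '[[0.6,[0,0,0],[0,0,0]],[0.6,[0,0,0],[0,0,0]],[0.6,[0,0,0],[0,0,0]],[0.6,[0,0,0],[0,0,0]],[0.6,[0,0,0],[0,0,0]],[0.6,[0,0,0],[0,0,0]]]'; python3 -c "
from plan import *
cart(60,0,0)"
```

```text
t: 10.6
ee_pos: [569.8, 72.9, 48.0]
orientation: [-1.122, 1.335, -1.335]
ft_force: [-2.5, -4.9, 4.9]
width: 31.5
t: 11.2
ee_pos: [569.6, 73.1, 47.4]
orientation: [-1.122, 1.336, -1.335]
ft_force: [-0.0, -0.1, 1.0]
width: 52.6
now: lat -0.2 yl 62.5 zl -0.1 tilt -0.0 yaw -9.9
t 11.2 p [569.634  73.064  47.384] F [-0.02  -0.114  1.005] w 52.57397023081199
shift cm [ 0.254 -0.012  0.025] turn [ 0. -0. -0.] 0.011520656850148593
```

```bash
python3 -m jog '[[0.6,[0,-1,0],[0,0,0]],[0.6,[0,-3,0],[0,0,0]],[0.6,[0,-6,0],[0,0,0]],[0.6,[0,-10,0],[0,0,0]],[0.6,[0,-14,0],[0,0,0]],[0.6,[4,-17,0],[0,0,0]],[0.6,[9,-17,0],[0,0,0]],[0.6,[14,-17,0],[0,0,0]]]'; python3 -m jog '[[0.6,[5,0,-3],[0,0,0]],[0.6,[10,0,-6],[0,0,0]],[0.6,[10,0,-6],[0,0,0]],[0.6,[10,0,-6],[0,0,0]],[0.6,[10,0,-6],[0,0,0]],[0.6,[10,0,-6],[0,0,0]]]'
python3 - <<'E'
from plan import *
from h import *
import cv2,pickle
I={}
for n in('scene','top'):
    d=I[n]=ctrl.get_image(n); pickle.dump(d,open(f'/tmp/{n}7.pkl','wb'))
    x0,y0,x1,y1=(325,185,460,270) if n=='scene' else (135,120,265,210)
    cv2.imwrite(f'pics/{n}7.png',cv2.resize(d["color"][y0:y1,x0:x1,::-1],None,fx=5.8,fy=5.8,interpolation=cv2.INTER_CUBIC))
    P=cloud(d);q=P[y0:y1,x0:x1].reshape(-1,3);q=q[np.isfinite(q[:,0])];c=(q-B)@np.stack([EX,EY,EZ],1)
    for a,b in((-59,-46),(-40,-20),(-20,0),(0,20),(20,40),(44.5,49.5)):
        m=c[(c[:,1]>a)&(c[:,1]<b)&(abs(c[:,0])<14)]
        print(n,a,b,len(m),'top z %.1f'%np.percentile(m[:,2],90) if len(m) else '')
E
```

```text
t: 12.0
ee_pos: [546.0, -66.0, 219.8]
orientation: [-1.121, 1.331, -1.336]
ft_force: [0.4, -0.3, 0.1]
width: 52.7
t: 12.6
ee_pos: [470.1, -152.5, 217.8]
orientation: [-1.122, 1.334, -1.335]
ft_force: [-0.0, 0.4, 0.3]
width: 52.8
scene -59 -46 63 top z 37.6
scene -40 -20 103 top z 34.8
scene -20 0 156 top z 34.2
scene 0 20 147 top z 33.9
scene 20 40 168 top z 34.4
scene 44.5 49.5 27 top z 39.0
top -59 -46 81 top z 36.5
top -40 -20 118 top z 33.9
top -20 0 131 top z 33.5
top 0 20 132 top z 33.7
top 20 40 132 top z 33.8
top 44.5 49.5 29 top z 37.9
```

View pics/scene7.png

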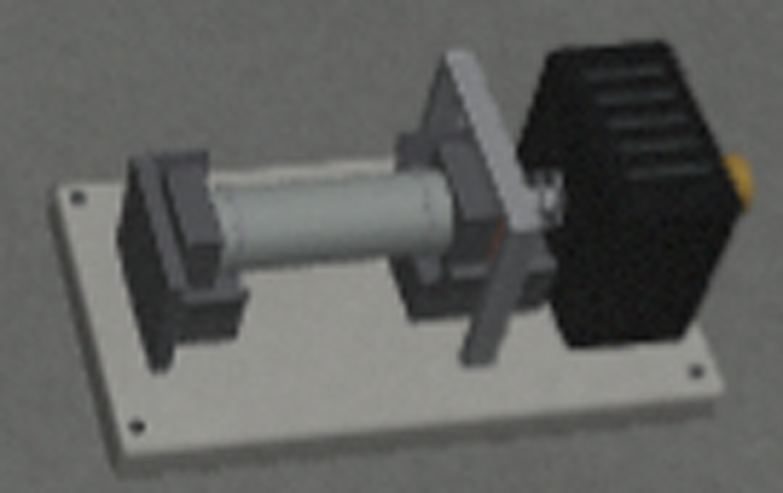

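View pics/top7.png

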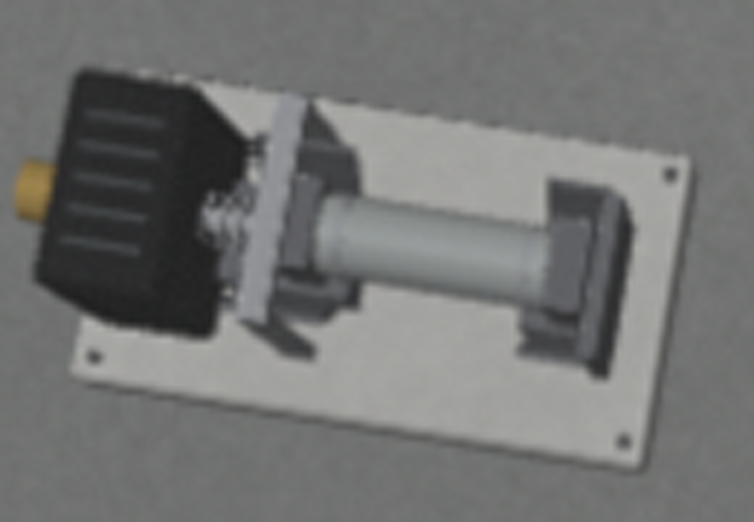

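Run:
```python
from plan import *
from h import *
import pickle
for n in('scene','top'):
    d=pickle.load(open(f'/tmp/{n}7.pkl','rb'));P=cloud(d);q=P[120:270,135:460].reshape(-1,3);q=q[np.isfinite(q[:,0])];c=(q-B)@np.stack([EX,EY,EZ],1)
    cap=c[(c[:,2]>31)&(c[:,2]<42)&(c[:,1]>-75)&(c[:,1]<-40)&(abs(c[:,0])<22)]
    wall=c[(c[:,2]>22)&(c[:,2]<30)&(c[:,1]>-75)&(c[:,1]<-50)]
    print(n,'cap y',np.percentile(cap[:,1],[1,5]),'lat',np.percentile(cap[:,0],[2,98]),'wall y',np.percentile(wall[:,1],[2,98]))
```

```text
scene cap y [-60.463 -59.947] lat [-13.842  20.925] wall y [-68.371 -51.176]
top cap y [-59.118 -58.239] lat [-17.951  16.248] wall y [-66.816 -50.815]
```

Both cameras put the cap end about 8 mm from the wall's outer face, which is the wall's thickness, so the cartridge touches the end wall. It lies level on both seats. I hand in.

```bash
python3 -c "
from workcell import ctrl
ctrl.close_job()"
```

```text
the job is handed in; nothing more can be done
```

The long thick grey cartridge is fitted in the bay and the job is handed in at about 12.7 s of the 42 s allowed. I put one end in under the bridge at 18°, pushed it back against the spring with about 8 N, tipped the other end down inside the end wall, then let go and backed the arm away.

- **Flat on the seats:** in the last pictures the tube's top is level along its length, 34 mm above the seats in both cameras.
- **Held by the spring:** both cameras show the cap's end about 8 mm from the wall's outer face, which is the wall's own thickness. So the spring has pushed the cartridge up against the wall.
- **Robot clear:** the force on the wrist is near zero and the gripper touches nothing. I did not touch the look-alikes.
- **Camera disagreement:** the two cameras differed by about 4 mm sideways. I removed this by measuring the held cartridge and the dock in the same images. No check failed. I did not read the plunger's travel directly.

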